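Zero the winder's counter and seat its keyed arbor

TASK

Get the bench winder ready: first turn its counter's reset knob anticlockwise back to its zero stop. Then take the keyed arbor from the wooden stand by its square head, push it into the pulley hub on the winder, turning it until the key slips into the keyway, and keep pushing against the spring plunger until the collar sits flush on the hub. Finish while still gripping the arbor and pressing it fully home (do not let go, the spring would lift it), with the counter still at zero, and leave the spool, the jar and the watch lying where they are.

Things in the scene. Friction and masses are not known exactly. Their poses are not given: they have to be found in the camera images.
- winder: Bench winder, fixed: grey base plate 120 (x) by 230 (y) mm, its top 26 mm above the table. Origin: centre of its underside. At its own y = +60 mm stands the aluminium pulley hub (56 mm across below, boss 41 mm across above, flat top face 70 mm above the table); at y = -62 mm a black counter case (80 x 76 mm, its top 53 mm above the table) with the reset knob.
- counter (a joint): The counter's reset knob, upright axis. 0 rad = at the zero stop (its small silver pointer at the steel pin on the robot's side of the dial, towards the winder's -x, and its bar along the winder's x); grows clockwise as seen from above, so it is turned back anticlockwise. Starts 0.5 to 1.3 rad; stays where it is left (light friction, 0.03 N m), hard stop at 0.
- counter_grip (a point): On the knob's axis, 76 mm above the table, at the height to grip. The knob is a black bar 36 mm long (the x axis of this point, turning with the knob), 11 mm wide (its y axis, the way to grip it), from 62 to 85 mm above the table, on a skirt 37 mm across.
- hub (a joint): Rotation of the pulley hub about its upright axis, 0 rad = keyway towards the winder's +x, grows anticlockwise from above. Starts at -0.6 to 0.6; dragged by a 0.3 N m brake, so a light touch does not turn it.
- hub_face (a point): Centre of the hub's mouth, on its top face, 70 mm above the table; z up, x points along the keyway (it turns with the hub). Bore 18 mm across; a single keyway 8 mm wide reaches out to 13.5 mm from the axis. A spring plunger in the bore starts 18 mm below the mouth, pushes up with 4 N when first touched and with 8 N when the arbor is home. Home: the arbor's origin 28 mm below this point.
- stand: Wooden stand, fixed, 70 x 70 mm, 34 mm tall, a round hole of 27 mm through its middle. Origin: centre of its underside.
- arbor: Steel keyed arbor, 82 mm tall, 0.09 to 0.16 kg, upright in the stand, collar on the stand's top. Origin: centre of its lower tip, z up, x towards the key. Round shaft 16 mm thick up to 28 mm (first 5 mm tapered to 10 mm); key 5 mm wide, 12 to 26 mm up, out to 12 mm from the axis; collar 36 mm across, 28 to 34 mm up, with a 5 mm nib on its rim right above the key.
- arbor_head (a point): Middle of the arbor's square head, on the axis, 60 mm above its tip: the point to grip. The head is 18 x 18 mm, from 34 to 82 mm above the tip, its faces square to the arbor's x and y.
- spool: Small metal thread spool lying on the table, 21 x 27 x 21 mm, bystander. Origin: centre of its underside.
- jar: Clear round parts jar, 43 mm across, 20 mm tall, bystander. Origin: centre of its underside.
- watch: Watch head without strap, 42 x 37 x 8 mm, bystander. Origin: centre of its underside.

How it is judged:
On the way, in this order (a step that is already met when the one before it is completed fails the run):
1. the counter's reset knob is back at its zero stop (value of joint counter below 0.06 rad), for 0.2 s.
2. the key is in the keyway: the arbor's tip is at least 16 mm down the bore (z of arbor in the frame of hub_face below -0.016 m and horizontal distance between arbor and hub_face below 0.004 m), for 0.05 s.
3. the arbor is pressed home (z of arbor in the frame of hub_face below -0.0262 m and horizontal distance between arbor and hub_face below 0.003 m and angle between the x axis of arbor and the x axis of hub_face, either way round below 0.3 rad and angle between arbor's own z axis and vertical below 0.1 rad and value of joint counter below 0.1 rad and contact force between the fingers and arbor above 2 N and contact force between arbor and winder above 3 N), for 0.2 s.
At the end, for the whole second after the job is handed in: Arbor upright in the hub, key in the keyway (axis within 3 mm, 0.3 rad, tilt under 0.1 rad), collar within 1.8 mm of the hub's face, at rest; fingers still grip it (over 2 N) and it presses on the winder with over 3 N; counter knob under 0.1 rad (all of step 3 and linear speed of arbor below 0.02 m/s); the arm keeps its last pose, push and grip.
It fails at once if spool pushed aside by more than 25 mm (distance of spool from where it was at the start of the episode above 0.025 m).
It fails at once if jar pushed aside by more than 25 mm (distance of jar from where it was at the start of the episode above 0.025 m).
It fails at once if watch pushed aside by more than 25 mm (distance of watch from where it was at the start of the episode above 0.025 m).
It also fails if it takes over 51 s, if anything falls off the work surface, if the arm or the gripper's body presses on something with over 40 N, if the wrist force passes 120 N, or if a joint passes its speed limit or range.

ROBOT

A 7-joint arm with a two-finger parallel gripper is mounted at the origin on a cart in front of the work surface, level with it; the furniture and walls round the work are solid. World frame = base frame: x ahead of the robot, y to its left, z up, the work surface at z = 0. Lengths are in m, angles in rad, forces in N, time in s.
With the tool pointing down it reaches from about 0.425 to 0.925 m from the base axis. Payload 6.8 kg.
Tool frame: the origin (TCP) lies midway between the tips of the shut fingers; the grasp point (between the pads) lies 19 mm behind it; z points along the fingers, y is the line along which they close (so a half turn about z gives the same grasp; the last joint's range is limited). The gripper opens to 85 mm and grips with 20 to 120 N. Pads are 22 mm wide; open, the fingers measure 114 mm over their backs; the gripper's body (76 mm by 85 mm) begins 54 mm behind the grasp point. The pads swing forward as they close: fully open they stand 13 mm farther back than shut.
Start: joints at [1.134, 0.477, 0.022, 1.555, -0.011, 1.109, -0.083], TCP at [0.218, -0.639, 0.231] pointing down, gripper open.
Joint ranges: [-2.96, 2.96], [-0.34, 2.1], [-1.41, 1.46], [0.24, 2.44], [-1.37, 4.51], [0.17, 1.92], [-2.96, 2.96]. Speed limits (rad/s): [2.39, 2.39, 3.14, 3.14, 3.14, 3.14, 3.14].

INTERFACE

Orientations are given as a unit quaternion [w, x, y, z].
In Python, from station import bot, imaging gives the robot as it stands.
- The arm moves only by the tool move_arm, never from a script. Its argument "commands" is a list that holds one entry, the list of rows, each a list of 7 numbers: the shift along the tool's x, y, z in m, then the turn, a rotation vector about the tool's x, y, z in degrees, then the finger opening in m, from 0 to 0.0854. In form: [[[x, y, z, rx, ry, rz, grip], ...]]. A call has 1 to 20 rows; each row shifts and turns the commanded pose from where the row before left it, along the tool's axes as they then stand; what a row does not reach is not made up. A row lasts 1/8 s, in which the tool goes at most 62.5 mm and 10.7 degrees, less where a joint would pass 70% of its speed; a pose out of reach is approached as far as the arm can. A call is refused whole if a number of a shift passes 0.0625 or a number of a turn 10.7, either way. A call with a gripper value outside its range is refused whole. The fingers move at their own pace and stop on an object; "squeeze" is the grip in N (left out, the last holds). Time passes only in rows, so rows that do not move let the fingers close. It gives the time, the measured TCP pose, the force, the opening and the grip force at its end, in the units of the state.
- bot.get_obs(): the state, without advancing time (a new reading comes with each control period).
- imaging.read_camera(name): name is "scene" or "top" or "wrist"; returns the picture (480x640x3 uint8, red, green, blue); there is no depth.
- imaging.calibration(name): a dict with "intrinsics" (3x3 intrinsics, pixels), "k1" (the pictures are not rectified: a ray, as slopes to the right and down, at radius r is drawn at 1 + k1 r^2 times it, then the intrinsics apply), "extrinsics" (4x4, takes a point from camera to world coordinates); the wrist camera has in their place "mount" (4x4, takes a point from camera to tool coordinates, whose origin is the TCP and whose axes are the flange's). Camera axes: x right, y down, z forward; pixel columns grow to the right and rows downward; lengths in m; the calibration is good to about 2 mm. A picture is of the moment at which its call begins: read the wrist's pose just before it. calibration takes no time and is no camera call.
- bot.hand_in(): hands the job in; it is judged then, once.
The state is a dict: "t": time; "q": joint angles; "joint_vel": joint speeds; "joint_torque": joint torques, N m; "eef_pos": TCP position; "tool_rot": TCP orientation; "contact_force": force on the tool from outside, world axes, zero at the start; "torque": the same for the moment, N m; "gripper_width": opening from 0.0 (shut) to 1.0 (fully open); "grasp_force": force on a finger pad.
Only numpy, scipy, OpenCV 4.12 (cv2) and the standard library are available. Lean on these libraries where they do the work, as an engineer would, in place of code of your own. Each camera call takes 0.05 s, during which the arm holds its last target. There are 200 camera calls.

## Working session

There is one attempt and no reset: what is moved stays moved. The work goes in short steps, Python scripts to look and compute and a tool call to move; the robot and the scene stay as the last step left them, time stands still between calls to the robot, and variables do not carry over. Pictures are saved under pics/ and viewed, at most 10 in all, crops included, and the job is handed in when it is done.

Besides the shell and the picture viewer there is one more tool, called after "Emit:" in YAML: its name, and indented under it one key for each argument. move_arm: Moves the arm, as the interface text tells. Its arguments: {"type":"object","properties":{"commands":{"type":"array","items":{"type":"array","items":{"type":"array","items":{"type":"number"}}}},"squeeze":{"type":"number"}},"required":["commands"]}

```bash
ls; mkdir -p pics
cat > h.py <<'E'
import numpy as np, cv2
from station import bot, imaging
from scipy.spatial.transform import Rotation as R
def rot(q): return R.from_quat([q[1],q[2],q[3],q[0]])
def cam(name,obs=None):
    c=imaging.calibration(name)
    if name=="wrist":
        T=np.eye(4);T[:3,:3]=rot(obs["tool_rot"]).as_matrix();T[:3,3]=obs["eef_pos"]
        E=T@np.array(c["mount"])
    else: E=np.array(c["extrinsics"])
    return np.array(c["intrinsics"]),c["k1"],E
def ray(c,uv):
    K,k1,E=c
    d=np.linalg.solve(K,np.array([uv[0],uv[1],1.0]))[:2]
    s=d.copy()
    for _ in range(20): s=d/(1+k1*(s@s))
    return E[:3,3],E[:3,:3]@np.array([s[0],s[1],1])
def plane(c,uv,z):
    o,v=ray(c,uv); return o+v*(z-o[2])/v[2]
def proj(c,p):
    K,k1,E=c
    q=np.linalg.inv(E)@np.append(p,1); s=q[:2]/q[2]
    return (K@np.append(s*(1+k1*(s@s)),1))[:2]
def snap(name,fn):
    o=bot.get_obs(); im=imaging.read_camera(name)
    cv2.imwrite(fn,cv2.cvtColor(im,cv2.COLOR_RGB2BGR)); return im,cam(name,o),o
E
python3 - <<'E'
from h import *
for n in("scene","top"):
    im,c,o=snap(n,f"pics/{n}0.png"); print(n,c[0],c[1],c[2].round(3))
print(o); print(imaging.calibration("wrist"))
E
```

```text
pics
scene [[552.60981218   0.         311.97542767]
 [  0.         552.60981218 242.5863313 ]
 [  0.           0.           1.        ]] -0.12734772453699153 [[-0.474 -0.594  0.65  -0.052]
 [-0.881  0.316 -0.353  0.428]
 [ 0.004 -0.74  -0.673  0.71 ]
 [ 0.     0.     0.     1.   ]]
top [[503.81652613   0.         320.18654216]
 [  0.         503.81652613 245.80424239]
 [  0.           0.           1.        ]] 0.004100746719808229 [[ 0.022 -0.997  0.075  0.489]
 [-1.    -0.022  0.005  0.118]
 [-0.003 -0.075 -0.997  0.912]
 [ 0.     0.     0.     1.   ]]
{'t': 0.05, 'q': array([ 1.13388493,  0.47778668,  0.02232938,  1.55646814, -0.01146212,
        1.10931825, -0.08312936]), 'joint_vel': array([ 0.0007453 , -0.00018177,  0.00016492, -0.00014549,  0.00058386,
        0.0004348 ,  0.0003241 ]), 'joint_torque': array([ 3.78667144e-03, -5.98292255e+01,  1.61510948e+00, -2.82252359e+01,
        1.28093327e-02,  5.11574137e-03, -2.73357550e-06]), 'eef_pos': array([ 0.21775425, -0.6382709 ,  0.2303275 ]), 'tool_rot': array([-8.96306198e-04,  9.86513887e-01,  1.63674961e-01, -2.33277829e-04]), 'contact_force': array([-0.50781749, -0.06908419,  0.49607005]), 'torque': array([-0.00849205, -0.05442003, -0.01711524]), 'grasp_force': 0.0, 'gripper_width': 0.9980377109772781}
{'intrinsics': array([[406.68127458,   0.        , 315.56492827],
       [  0.        , 406.68127458, 238.84353052],
       [  0.        ,   0.        ,   1.        ]]), 'k1': -0.06022148070144735, 'mount': array([[ 1.21668972e-03, -9.44884314e-01, -3.27402126e-01,
         8.51307257e-02],
       [ 9.99999231e-01,  1.07118126e-03,  6.24755908e-04,
         6.96451661e-04],
       [-2.39615036e-04, -3.27402635e-01,  9.44884891e-01,
        -1.42570325e-01],
       [ 0.00000000e+00,  0.00000000e+00,  0.00000000e+00,
         1.00000000e+00]])}
```

View pics/top0.png

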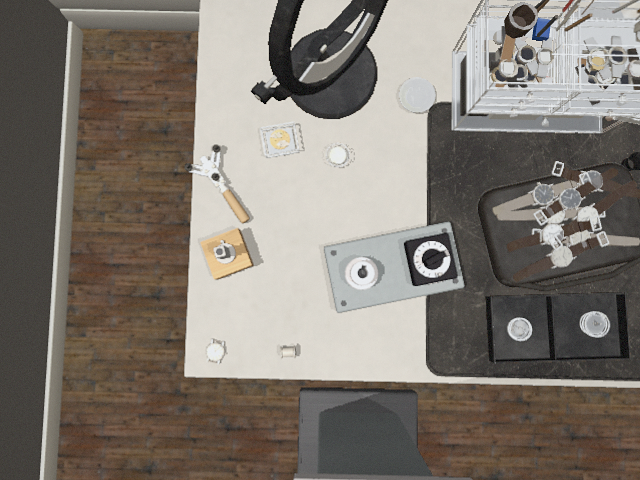

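View pics/scene0.png

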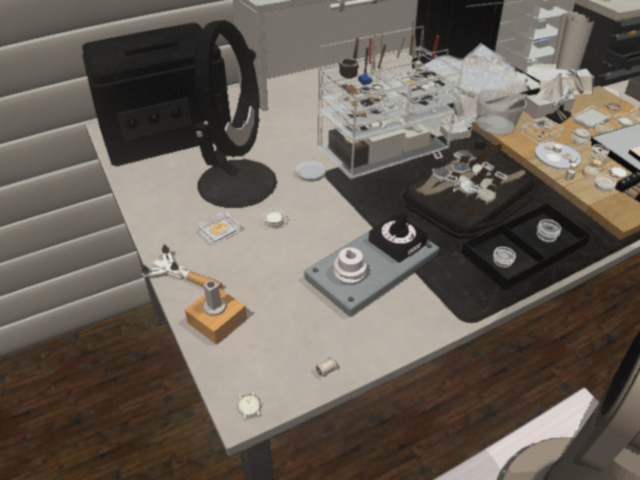

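The top view shows the hub at (361,272), the knob at (432,259), the stand at (229,252), the watch at (215,351), the spool at (289,351) and the jar at (339,156). The tall lamp stands beyond, at the far side.

Run:
```python
from h import *
c=cam("top")
for n,uv,z in[("hub",(361,272),.07),("knob",(432,259),.085),("stand",(229,252),.034),("watch",(215,351),.008),("spool",(289,351),.02),("jar",(339,156),.02),
 ("c1",(322,246),.026),("c2",(452,223),.026),("c3",(466,287),.026),("c4",(336,311),.026)]:
    print(n,plane(c,uv,z).round(4))
o=bot.get_obs(); print(rot(o["tool_rot"]).as_matrix().round(3))
im=cv2.imread("pics/top0.png")
a=cv2.resize(im[212:322,310:475],None,fx=4.8,fy=4.8,interpolation=cv2.INTER_CUBIC)
cv2.imwrite("pics/a.png",a); print(a.shape)
```

```text
hub [0.5103 0.0532 0.07  ]
knob [ 0.5338 -0.0618  0.085 ]
stand [0.5409 0.2814 0.034 ]
watch [0.3663 0.3047 0.008 ]
spool [0.3708 0.1728 0.02  ]
jar [0.719  0.0923 0.02  ]
c1 [0.5556 0.1192 0.026 ]
c2 [ 0.6014 -0.1095  0.026 ]
c3 [ 0.4892 -0.1343  0.026 ]
c4 [0.4424 0.0923 0.026 ]
[[ 0.946  0.323 -0.001]
 [ 0.323 -0.946  0.002]
 [-0.    -0.002 -1.   ]]
(528, 792, 3)
```

View pics/a.png

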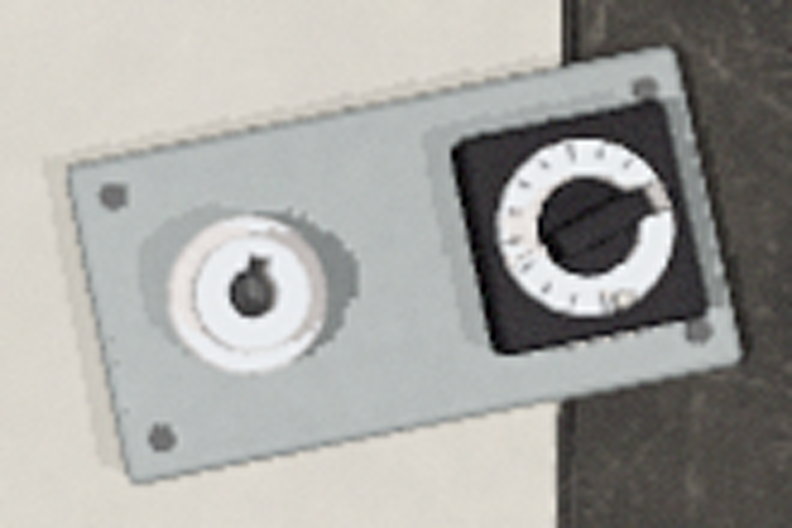

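The crop shows the keyway pointing up and slightly right, and the knob bar running from (545,240) to (655,195). The pin is at (622,300). The winder's yaw is about 11°. I'll move the wrist camera over the knob next.

```bash
cat >> h.py <<'E'
def plan(tgt,yaw,n,grip=0.085,xyz=None,yaw0=None):
    """rows to world tgt, tool yaw (deg, continuous from now) in n rows"""
    o=bot.get_obs(); M=rot(o["tool_rot"]).as_matrix()
    p=np.array(o["eef_pos"]); ps=np.degrees(np.arctan2(M[1,0],M[0,0])) if yaw0 is None else yaw0
    d=(np.array(tgt)-p)/n; t=(yaw-ps)/n
    print("now",p.round(4),"yaw",round(ps,2),"tilt",M[:2,2].round(4),"turn",round(yaw-ps,2),"tool shift",(M.T@(d*n)).round(4))
    out=[]
    for i in range(n):
        a=np.radians(ps+i*t); c,s=np.cos(a),np.sin(a)
        out.append([round(float(v),4) for v in(d[0]*c+d[1]*s,d[0]*s-d[1]*c,-d[2],0,0)]+[round(float(-t),2),grip])
    print(str(out).replace(" ",""))
E
python3 -c "
from h import *
plan((.534,-.062,.22),117,13)"
```

```text
now [ 0.2178 -0.6383  0.2304] yaw 18.84 tilt [-0.0006  0.0015] turn 98.16 tool shift [ 0.4854 -0.4433  0.0111]
[[0.0373,-0.0341,0.0008,0.0,0.0,-7.55,0.085],[0.0415,-0.0289,0.0008,0.0,0.0,-7.55,0.085],[0.0449,-0.0232,0.0008,0.0,0.0,-7.55,0.085],[0.0476,-0.0171,0.0008,0.0,0.0,-7.55,0.085],[0.0494,-0.0107,0.0008,0.0,0.0,-7.55,0.085],[0.0504,-0.0041,0.0008,0.0,0.0,-7.55,0.085],[0.0505,0.0026,0.0008,0.0,0.0,-7.55,0.085],[0.0497,0.0092,0.0008,0.0,0.0,-7.55,0.085],[0.0481,0.0156,0.0008,0.0,0.0,-7.55,0.085],[0.0456,0.0218,0.0008,0.0,0.0,-7.55,0.085],[0.0424,0.0276,0.0008,0.0,0.0,-7.55,0.085],[0.0384,0.0329,0.0008,0.0,0.0,-7.55,0.085],[0.0337,0.0377,0.0008,0.0,0.0,-7.55,0.085]]
```

Emit:
move_arm:
  commands:
    - [[0.037, -0.034, 0.001, 0, 0, -7.55, 0.085], [0.0415, -0.029, 0.001, 0, 0, -7.55, 0.085], [0.045, -0.023, 0.001, 0, 0, -7.55, 0.085], [0.0475, -0.017, 0.001, 0, 0, -7.55, 0.085], [0.0495, -0.0105, 0.001, 0, 0, -7.55, 0.085], [0.0505, -0.004, 0.001, 0, 0, -7.55, 0.085], [0.0505, 0.0025, 0.001, 0, 0, -7.55, 0.085], [0.0495, 0.009, 0.001, 0, 0, -7.55, 0.085], [0.048, 0.0155, 0.001, 0, 0, -7.55, 0.085], [0.0455, 0.022, 0.001, 0, 0, -7.55, 0.085], [0.0425, 0.0275, 0.001, 0, 0, -7.55, 0.085], [0.0385, 0.033, 0.001, 0, 0, -7.55, 0.085], [0.0335, 0.0375, 0, 0, 0, -7.55, 0.085], [0, 0, 0, 0, 0, 0, 0.085]]

```text
t: 1.85
eef_pos: [0.5352, -0.0585, 0.2193]
tool_rot: [-0.0, 0.519, 0.855, 0.001]
contact_force: [0.1, -0.5, 0.2]
gripper_width: 0.991
grasp_force: 0.0
```

Run:
```python
from h import *
im,c,o=snap("wrist","pics/w1.png"); print(o["t"],o["eef_pos"],o["q"])
M=rot(o["tool_rot"]).as_matrix();print(M.round(3))
print("proj knob",proj(c,(.534,-.062,.085)),"hub",proj(c,(.51,.053,.07)))
```

```text
1.85 [ 0.53519395 -0.05853447  0.21932213] [ 0.47631083  0.32193533 -0.58423705  1.86471882  0.20405073  1.0139312
  0.28630936]
[[-0.461  0.887  0.001]
 [ 0.887  0.461  0.003]
 [ 0.002  0.002 -1.   ]]
proj knob [310.62729031 226.28599283] hub [358.05693045  57.49983132]
```

View pics/w1.png

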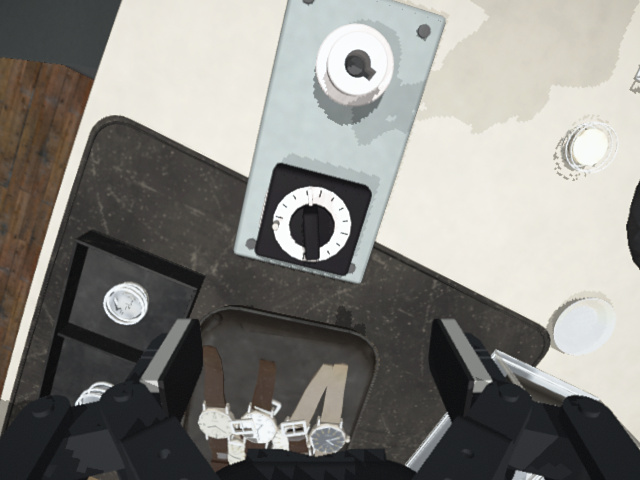

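The wrist view shows the knob's bar upright at (311,232), with its pointer at (311,198) and the pin at (276,224). The hub mouth is at (357,64), its keyway pointing to (372,73). Fitting these for numbers.

Run:
```python
from h import *
im=cv2.imread("pics/w1.png"); o=bot.get_obs(); c=cam("wrist",o)
g=im.min(axis=2)
def blob(mask,seed):
    n,l,s,ct=cv2.connectedComponentsWithStats(mask.astype(np.uint8))
    ys,xs=np.nonzero(mask); i=np.argmin((xs-seed[0])**2+(ys-seed[1])**2)
    return (l==l[ys[i],xs[i]]).astype(np.uint8)
m=blob(g>200,(311,190))
cn=max(cv2.findContours(m,cv2.RETR_EXTERNAL,cv2.CHAIN_APPROX_NONE)[0],key=len)
pts=cv2.convexHull(cn)[:,0].astype(float)
w=np.array([plane(c,p,.055)[:2] for p in pts],np.float32)
print("dial z.055 c/r",cv2.minEnclosingCircle(w*1000), cv2.fitEllipse(w*1000))
# hub: top ring
m=blob(g>225,(330,60))
cn=max(cv2.findContours(m,cv2.RETR_EXTERNAL,cv2.CHAIN_APPROX_NONE)[0],key=len)
w=np.array([plane(c,p,.07)[:2] for p in cn[:,0].astype(float)],np.float32)
print("hubtop",cv2.minEnclosingCircle(w*1000),cv2.fitEllipse(w*1000))
print("bar ends",[plane(c,p,.085) for p in((311,207),(312,258))], "pin",plane(c,(276,224),.06))
a=cv2.resize(im[20:110,305:405],None,fx=4,fy=4,interpolation=cv2.INTER_CUBIC)
b=cv2.resize(im[180:270,265:365],None,fx=4,fy=4,interpolation=cv2.INTER_CUBIC)
cv2.imwrite("pics/b.png",np.hstack([a,b]))
```

```text
dial z.055 c/r ((536.69140625, -72.12548828125), 30.764137268066406) ((536.6276245117188, -72.13169860839844), (61.01329040527344, 61.30862808227539), 23.757701873779297)
hubtop ((509.41680908203125, 44.63080596923828), 25.782804489135742) ((509.2613220214844, 47.12059020996094), (45.509674072265625, 50.27231216430664), 103.17206573486328)
bar ends [array([ 0.52654245, -0.05229636,  0.085     ]), array([ 0.54465775, -0.08619025,  0.085     ])] pin [ 0.51127971 -0.08271536  0.06      ]
```

View pics/b.png

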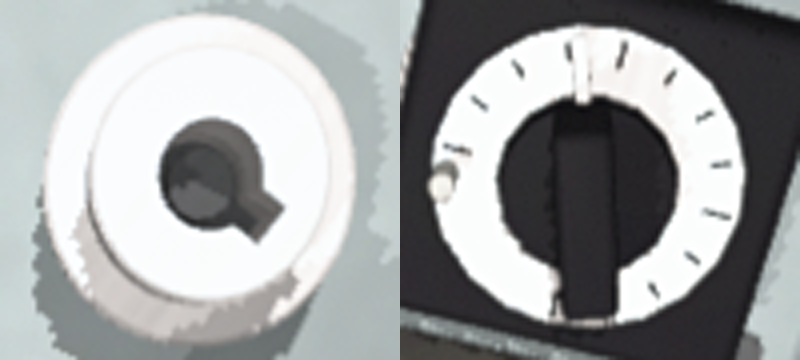

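Emit:
move_arm:
  commands:
    - [[-0.013, -0.005, 0.03, 0, 0, -0.5, 0.04], [0, 0, 0.05, 0, 0, 0, 0.04], [0, 0, 0.05, 0, 0, 0, 0.04], [0, 0, 0.024, 0, 0, 0, 0.04], [0, 0, 0, 0, 0, 0, 0.03], [0, 0, 0, 0, 0, 0, 0], [0, 0, 0, 0, 0, 0, 0], [0, 0, 0, 0, 0, 0, 0], [0, 0, 0, 0, 0, 0, 0]]
  squeeze: 30

```text
t: 3.02
eef_pos: [0.5404, -0.0755, 0.0669]
tool_rot: [0.004, 0.519, 0.855, 0.004]
contact_force: [13.8, 5.7, -15.0]
gripper_width: 0.119
grasp_force: 36.0
```

Emit:
move_arm:
  commands:
    - [[0, 0.003, 0, 0, 0, 0, 0], [0, 0, 0, 0, 0, 0, 0]]

```text
t: 3.28
eef_pos: [0.5405, -0.0754, 0.0669]
tool_rot: [0.002, 0.519, 0.855, 0.002]
contact_force: [6.9, 2.8, -4.8]
gripper_width: 0.114
grasp_force: 37.4
```

Emit:
move_arm:
  commands:
    - [[0, 0.003, 0, 0, 0, -5, 0], [0, 0.0007, 0, 0, 0, -9, 0], [0, 0.0007, 0, 0, 0, -9, 0], [0, 0.0007, 0, 0, 0, -9, 0], [0, 0.0007, 0, 0, 0, -9, 0], [0, 0.0007, 0, 0, 0, -9, 0], [0, 0.0007, 0, 0, 0, -9, 0], [0, 0.0007, 0, 0, 0, -9, 0], [0, 0, 0, 0, 0, -7, 0], [0, 0, 0, 0, 0, 0, 0], [0, 0, 0, 0, 0, 0, 0]]

```text
t: 4.65
eef_pos: [0.5444, -0.0675, 0.0668]
tool_rot: [0.002, -0.109, 0.994, 0.002]
contact_force: [2.3, 8.7, -2.2]
gripper_width: 0.118
grasp_force: 37.8
```

Run:
```python
from h import *
o=bot.get_obs();M=rot(o["tool_rot"]).as_matrix();print(np.degrees(np.arctan2(M[1,0],M[0,0])),o["torque"],o["q"])
c=cam("top"); ims=imaging.read_camera("top")
im=cv2.cvtColor(ims,cv2.COLOR_RGB2BGR);cv2.imwrite("pics/t2.png",im)
```

```text
-167.4422144189723 [ 1.9075064  -0.68105634 -0.01649886] [ 0.62790086  0.62302195 -0.80345484  1.95066363  0.60558566  0.82139113
  1.279262  ]
```

Emit:
move_arm:
  commands:
    - [[0, -0.003, 0, 0, 0, -3, 0], [0, 0, 0, 0, 0, 0, 0]]

```text
t: 4.95
eef_pos: [0.5445, -0.0675, 0.0669]
tool_rot: [0.002, -0.135, 0.991, 0.004]
contact_force: [0.4, 15.9, -1.2]
gripper_width: 0.12
grasp_force: 44.7
```

Run:
```python
from h import *
o=bot.get_obs();M=rot(o["tool_rot"]).as_matrix();print(np.degrees(np.arctan2(M[1,0],M[0,0])),o["torque"],o["contact_force"],o["eef_pos"])
# winder yaw from scene top0: long edges of plate
c=cam("top")
im=cv2.imread("pics/top0.png"); hsv=cv2.cvtColor(im,cv2.COLOR_BGR2HSV)
m=cv2.inRange(hsv,(70,8,120),(110,60,210)); m[:215]=0;m[320:]=0;m[:,:315]=0;m[:,470:]=0
m=cv2.morphologyEx(m,cv2.MORPH_CLOSE,np.ones((25,25)))
cn=max(cv2.findContours(m,cv2.RETR_EXTERNAL,cv2.CHAIN_APPROX_NONE)[0],key=cv2.contourArea)
w=np.array([plane(c,p,.026)[:2] for p in cn[:,0].astype(float)],np.float32)*1000
r=cv2.minAreaRect(w); print(r)
a=np.radians(11.3)
```

```text
-164.4265691265011 [ 3.42404117 -0.20786069 -0.83191271] [ 0.43334926 15.87272938 -1.18262806] [ 0.54446886 -0.06750083  0.06686701]
((522.317626953125, -7.203636169433594), (118.6621322631836, 228.14309692382812), 12.650151252746582)
```

Emit:
move_arm:
  commands:
    - [[0, 0.006, 0, 0, 0, 0, 0], [0, 0, 0, 0, 0, 0, 0], [0, 0, 0, 0, 0, 0, 0.05], [0, 0, 0, 0, 0, 0, 0.05], [0, 0, -0.04, 0, 0, 0, 0.085], [0, 0, -0.05, 0, 0, 0, 0.085], [0, 0, -0.05, 0, 0, 0, 0.085], [0, 0, 0, 0, 0, 0, 0.085]]

```text
t: 5.95
eef_pos: [0.5442, -0.0676, 0.2093]
tool_rot: [0.003, -0.134, 0.991, -0.001]
contact_force: [0.2, -0.3, -1.1]
gripper_width: 0.997
grasp_force: 0.0
```

Run:
```python
from h import *
im,c,o=snap("wrist","pics/w2.png"); print(o["eef_pos"],o["t"],proj(c,(.5375,-.072,.085)))
```

```text
[ 0.54419649 -0.06763439  0.20931434] 5.95 [313.59037688 215.34769401]
```

View pics/w2.png

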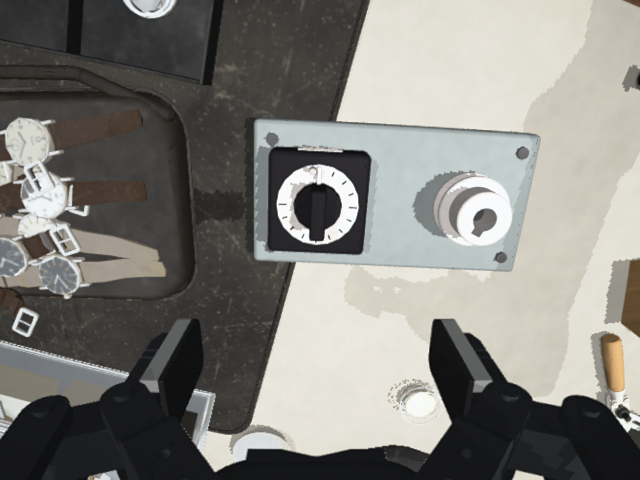

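The pointer (314,172) now stands next to the pin at the top of the dial (knob centre near (318,205)). The hub mouth is at (483,217), with its keyway pointing down and left.

Run:
```python
from h import *
im=cv2.imread("pics/w2.png"); o=bot.get_obs(); c=cam("wrist",o); g=im.max(axis=2)
# dial
m=(im.min(axis=2)>190).astype(np.uint8); n,l,s,ct=cv2.connectedComponentsWithStats(m)
m=(l==l[205,285] if l[205,285] else l==l[205,288]).astype(np.uint8)
cn=max(cv2.findContours(m,cv2.RETR_EXTERNAL,cv2.CHAIN_APPROX_NONE)[0],key=len)
w=np.array([plane(c,p,.055)[:2] for p in cv2.convexHull(cn)[:,0].astype(float)],np.float32)
dc=np.array(cv2.fitEllipse(w*1000)[0])/1000; print("dial",dc)
for y in range(180,246,5):
    r=g[y,296:342]; d=np.nonzero(r<45)[0]; print(y,d.min()+296,d.max()+296) if len(d) else print(y)
print(g[180:245:6,300:336:2])
# plate yaw
hsv=cv2.cvtColor(im,cv2.COLOR_BGR2HSV)
m=cv2.inRange(hsv,(75,8,120),(110,60,230)); m[:110]=0;m[280:]=0;m[:,:245]=0;m[:,550:]=0
n,l,s,ct=cv2.connectedComponentsWithStats(m); m=(l==1+np.argmax(s[1:,4])).astype(np.uint8)
cn=max(cv2.findContours(m,cv2.RETR_EXTERNAL,cv2.CHAIN_APPROX_NONE)[0],key=cv2.contourArea)
w=np.array([plane(c,p,.026)[:2] for p in cn[:,0].astype(float)],np.float32)*1000
print(cv2.minAreaRect(w))
```

```text
dial [ 0.53507062 -0.06996268]
180
185 309 325
190 301 333
195 297 337
200 296 339
205 296 340
210 296 339
215 297 338
220 299 335
225 304 329
230 310 323
235 310 322
240 296 341
245 296 341
[[251 251 251 251 251 252 253 254 203 252 248 251 251 251 251 251 251 251]
 [196 194  92  35  15  23  17  17  15  12  17  18  14  18  50 157 242 252]
 [ 17  29  27  30  30  26  30  34  32  35  31  33  30  27  41  40  42  34]
 [ 29  30  27  29  28  26  38  43  44  44  45  45  41  29  41  42  40  41]
 [ 27  28  27  26  30  21  38  42  44  43  45  45  42  34  39  40  39  41]
 [ 28  27  28  28  28  25  41  45  44  44  47  45  40  39  41  40  40  41]
 [ 29  26  28  28  27  30  44  43  43  45  46  46  35  38  40  39  40  41]
 [ 52  25  29  27  26  31  41  43  43  46  44  46  37  37  38  38  37  49]
 [194 241 202 171  79  30  40  43  44  44  44  43  28  83 224 246 246 245]
 [252 242 206 253 235  31  41  44  44  43  44  40 142 248 217 246 245 244]
 [193 254 252 251 254 124  89  85  49  64  66  85 254 245 253 242 249 193]]
((521.0064086914062, -10.485404968261719), (117.00132751464844, 225.17617797851562), 12.775070190429688)
```

The bar lies along the winder's x to within about 1°, so the counter is at zero. Moving to the arbor.

```bash
python3 -c "
from h import *
plan((.53,.281,.22),-240,8)"
```

```text
now [ 0.5427 -0.0681  0.207 ] yaw -164.56 tilt [ 0.0028 -0.0018] turn -75.44 tool shift [-0.0807  0.3398 -0.0137]
[[-0.0101,0.0425,-0.0016,0.0,0.0,9.43,0.085],[-0.003,0.0436,-0.0016,0.0,0.0,9.43,0.085],[0.0042,0.0435,-0.0016,0.0,0.0,9.43,0.085],[0.0113,0.0422,-0.0016,0.0,0.0,9.43,0.085],[0.018,0.0398,-0.0016,0.0,0.0,9.43,0.085],[0.0243,0.0363,-0.0016,0.0,0.0,9.43,0.085],[0.0299,0.0318,-0.0016,0.0,0.0,9.43,0.085],[0.0347,0.0265,-0.0016,0.0,0.0,9.43,0.085]]
```

Emit:
move_arm:
  commands:
    - [[-0.01, 0.0425, -0.0015, 0, 0, 9.4, 0.085], [-0.003, 0.0435, -0.0015, 0, 0, 9.4, 0.085], [0.004, 0.0435, -0.0015, 0, 0, 9.4, 0.085], [0.0115, 0.042, -0.0015, 0, 0, 9.4, 0.085], [0.018, 0.04, -0.0015, 0, 0, 9.4, 0.085], [0.0245, 0.0365, -0.0015, 0, 0, 9.4, 0.085], [0.03, 0.032, -0.0015, 0, 0, 9.4, 0.085], [0.0345, 0.0265, -0.0015, 0, 0, 9.4, 0.085], [0, 0, 0, 0, 0, 0, 0.085], [0, 0, 0, 0, 0, 0, 0.085]]

```text
t: 7.25
eef_pos: [0.5281, 0.2806, 0.2159]
tool_rot: [-0.0, 0.497, 0.868, -0.001]
contact_force: [0.2, -0.4, -0.2]
gripper_width: 0.996
grasp_force: 0.0
```

Run:
```python
from h import *
im,c,o=snap("wrist","pics/w3.png"); M=rot(o["tool_rot"]).as_matrix()
print(o["eef_pos"],o["t"],np.degrees(np.arctan2(M[1,0],M[0,0])),proj(c,(.541,.281,.034)),M[:2,2])
```

```text
[0.52806702 0.280649   0.21585178] 7.25 120.34982289543882 [329.272754   212.93513914] [-0.00195427 -0.00229647]
```

View pics/w3.png

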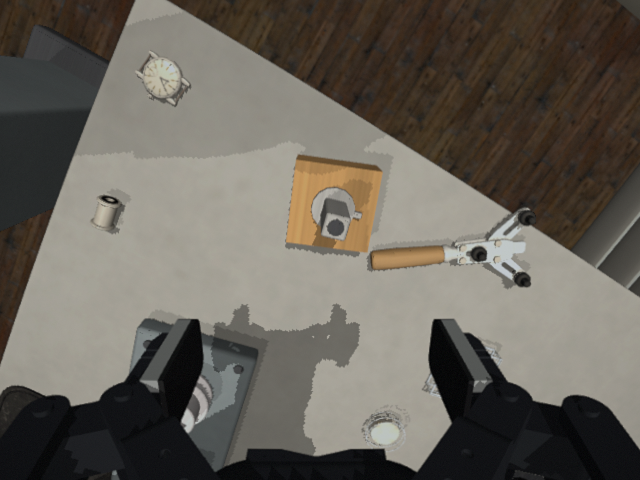

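The view shows the stand at (335,205), the head's top face around (335,228), and the collar near (332,207) with its nib at (357,215). The pliers' handle lies to the right and is low.

Run:
```python
from h import *
im=cv2.imread("pics/w3.png")
cv2.imwrite("pics/c.png",cv2.resize(im[180:250,300:380],None,fx=8,fy=8,interpolation=cv2.INTER_CUBIC))
```

```text
(no output)
```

View pics/c.png

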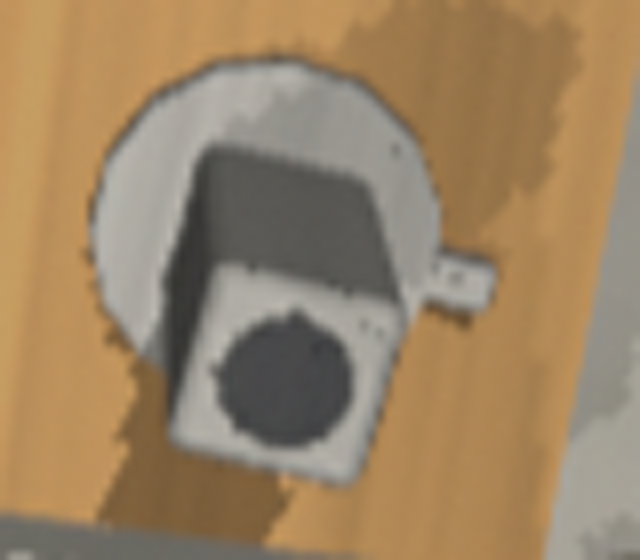

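Run:
```python
from h import *
o=bot.get_obs(); c=cam("wrist",o)
f=lambda p:(300+p[0]/8,180+p[1]/8)
h=np.array([plane(c,f(p),.088)[:2] for p in((213,262),(405,302),(358,485),(175,442))])
print("head",h.mean(0),[ (np.linalg.norm(h[i]-h[i-1]).round(4),np.degrees(np.arctan2(*(h[i]-h[i-1])[::-1])).round(1)) for i in range(4)])
cc=plane(c,f((266,235)),.04)[:2]; nb=plane(c,f((485,284)),.04)[:2]; print("collar",cc,"nib",nb-cc,np.degrees(np.arctan2(*(nb-cc)[::-1])), np.linalg.norm(nb-cc))
nb2=plane(c,f((435,278)),.04)[:2]
# same from top picture and wrist w1 for the hub bore
M=rot(o["tool_rot"]).as_matrix(); print(o["eef_pos"])
plan((*cc,.047),107,1); plan((*h.mean(0),.047),107,1)
```

```text
head [0.54164189 0.28615238] [(np.float64(0.0167), np.float64(109.3)), (np.float64(0.017), np.float64(18.2)), (np.float64(0.0172), np.float64(-72.0)), (np.float64(0.0166), np.float64(-163.5))]
collar [0.54177713 0.28578599] nib [0.02186751 0.00687072] 17.44258706810021 0.022921488666935694
[0.52850001 0.27997007 0.21606859]
now [0.5285 0.28   0.2161] yaw 120.26 tilt [-0.0016 -0.0023] turn -13.26 tool shift [-0.0015  0.0148  0.169 ]
[[-0.0017,0.0144,0.1691,0.0,0.0,13.26,0.085]]
now [0.5285 0.28   0.2161] yaw 120.26 tilt [-0.0016 -0.0023] turn -13.26 tool shift [-0.0011  0.0149  0.169 ]
[[-0.0013,0.0145,0.1691,0.0,0.0,13.26,0.085]]
```

Emit:
move_arm:
  commands:
    - [[-0.001, 0.0147, 0.03, 0, 0, 6.2, 0.06], [0.0015, 0, 0.045, 0, 0, 6.2, 0.05], [0, 0, 0.05, 0, 0, 0, 0.05], [0, 0, 0.044, 0, 0, 0, 0.05], [0, 0, 0, 0, 0, 0, 0.05], [0, 0, 0, 0, 0, 0, 0.03], [0, 0, 0, 0, 0, 0, 0], [0, 0, 0, 0, 0, 0, 0], [0, 0, 0, 0, 0, 0, 0], [0, 0, 0, 0, 0, 0, 0]]
  squeeze: 60

```text
t: 8.55
eef_pos: [0.5412, 0.2898, 0.0506]
tool_rot: [0.001, 0.589, 0.808, 0.0]
contact_force: [-4.1, -2.0, 5.3]
gripper_width: 0.199
grasp_force: 58.8
```

Emit:
move_arm:
  commands:
    - [[0, 0, -0.02, 0, 0, 0, 0], [0, 0, -0.04, 0, 0, 0, 0], [0, 0, -0.045, 0, 0, 0, 0], [0, 0, -0.03, 0, 0, 0, 0], [0, 0, 0, 0, 0, 0, 0]]

```text
t: 9.18
eef_pos: [0.5432, 0.2914, 0.1883]
tool_rot: [0.002, 0.589, 0.808, 0.004]
contact_force: [-0.5, 0.4, -1.3]
gripper_width: 0.204
grasp_force: 58.6
```

Run:
```python
from h import *
o=bot.get_obs();print(o["eef_pos"],o["contact_force"],o["gripper_width"],o["grasp_force"])
plan((.573,.032,.18),75.5,6,0)
```

```text
[0.5431658  0.29138943 0.1883463 ] [-0.51679941  0.41368849 -1.27135112] 0.20365492604899743 58.59902858734131
now [0.5432 0.2914 0.1883] yaw 107.88 tilt [0.0074 0.0039] turn -32.38 tool shift [-0.256  -0.0513  0.0075]
[[-0.0427,-0.0085,0.0014,0.0,0.0,5.4,0],[-0.0433,-0.0045,0.0014,0.0,0.0,5.4,0],[-0.0435,-0.0004,0.0014,0.0,0.0,5.4,0],[-0.0434,0.0037,0.0014,0.0,0.0,5.4,0],[-0.0428,0.0078,0.0014,0.0,0.0,5.4,0],[-0.0419,0.0117,0.0014,0.0,0.0,5.4,0]]
```

Emit:
move_arm:
  commands:
    - [[-0.0425, -0.0085, 0.001, 0, 0, 5.4, 0], [-0.0435, -0.0045, 0.001, 0, 0, 5.4, 0], [-0.0435, -0.0005, 0.001, 0, 0, 5.4, 0], [-0.0435, 0.0035, 0.001, 0, 0, 5.4, 0], [-0.043, 0.008, 0.001, 0, 0, 5.4, 0], [-0.042, 0.0115, 0.001, 0, 0, 5.4, 0], [0, 0, 0, 0, 0, 0, 0], [0, 0, 0, 0, 0, 0, 0]]

```text
t: 10.18
eef_pos: [0.5704, 0.0306, 0.1773]
tool_rot: [-0.0, 0.79, 0.612, 0.0]
contact_force: [0.5, 0.6, -1.0]
gripper_width: 0.204
grasp_force: 58.5
```

Run:
```python
from h import *
im,c,o=snap("wrist","pics/w4.png"); M=rot(o["tool_rot"]).as_matrix()
print(o["eef_pos"],o["t"],np.degrees(np.arctan2(M[1,0],M[0,0])),proj(c,(.51,.05,.07)),M[:2,2])
```

```text
[0.57040553 0.03063894 0.17729494] 10.175 75.5370242210681 [216.25293925 230.00904272] [-0.00015174  0.00064019]
```

View pics/w4.png

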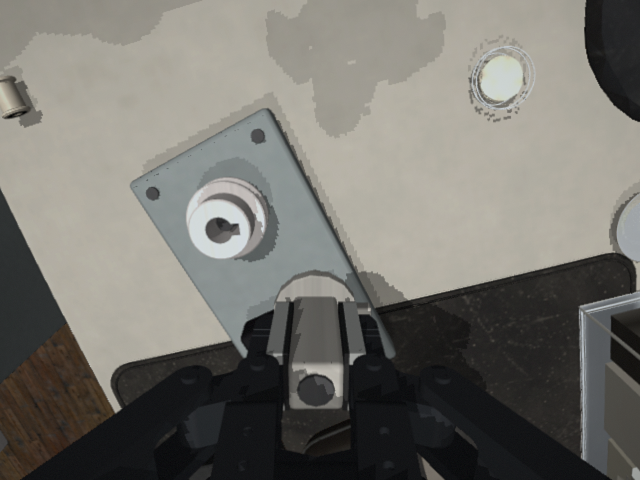

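The hub mouth is at (222,230) with the keyway pointing right. The held arbor's collar arc has its top at (314,270), and the head's top face is near (318,390).

Run:
```python
from h import *
from scipy.optimize import least_squares
im=cv2.imread("pics/w4.png"); o=bot.get_obs(); c=cam("wrist",o)
M=rot(o["tool_rot"]).as_matrix(); P=np.array(o["eef_pos"]); g=im.min(axis=2)
a=im[185:270,180:275]; b=im[255:325,265:365]
cv2.imwrite("pics/d.png",np.hstack([cv2.resize(a,(400,358),interpolation=cv2.INTER_CUBIC),cv2.resize(b,(400,358)[:2],interpolation=cv2.INTER_CUBIC)]))
# bore mouth + keyway (dark in white top)
m=(g[205:258,195:248]<190).astype(np.uint8); n,l,s,ct=cv2.connectedComponentsWithStats(m)
m=(l==l[25,27]).astype(np.uint8); print("area",m.sum())
cn=max(cv2.findContours(m,cv2.RETR_EXTERNAL,cv2.CHAIN_APPROX_NONE)[0],key=len)[:,0]+[195,205]
w=np.array([plane(c,p,.07)[:2] for p in cn.astype(float)])
f=lambda x,w,r:np.linalg.norm(w-x,axis=1)-r
r=least_squares(f,w.mean(0),args=(w,.009),loss="soft_l1",f_scale=.0004); hc=r.x
d=w-hc; rr=np.linalg.norm(d,axis=1); k=rr>.0115
print("hub",hc,"maxr",rr.max(),"key",np.degrees(np.arctan2(*d[k].mean(0)[::-1])),k.sum(), np.sort(rr)[::6].round(4))
# collar arc: edge pixels vs darker? list the first bright pixel per column
zc=P[2]-.0106; pts=[]
for u in range(282,346,2):
    col=g[262:300,u].astype(int); pts.append((u,262+int(np.argmax(np.abs(np.diff(col))))+1,col.max()))
print([p[:2] for p in pts])
```

```text
area 702
hub [0.51191922 0.05019947] maxr 0.013558051485288576 key -10.11026923810715 18 [0.0084 0.0086 0.0087 0.0088 0.0089 0.0091 0.0092 0.0093 0.0094 0.0094
 0.0096 0.0098 0.0112 0.0127 0.0129 0.0136]
[(282, 290), (284, 284), (286, 297), (288, 297), (290, 299), (292, 281), (294, 280), (296, 297), (298, 279), (300, 278), (302, 278), (304, 277), (306, 276), (308, 276), (310, 275), (312, 275), (314, 276), (316, 276), (318, 276), (320, 276), (322, 276), (324, 277), (326, 277), (328, 277), (330, 278), (332, 279), (334, 297), (336, 281), (338, 282), (340, 283), (342, 284), (344, 286)]
```

View pics/d.png

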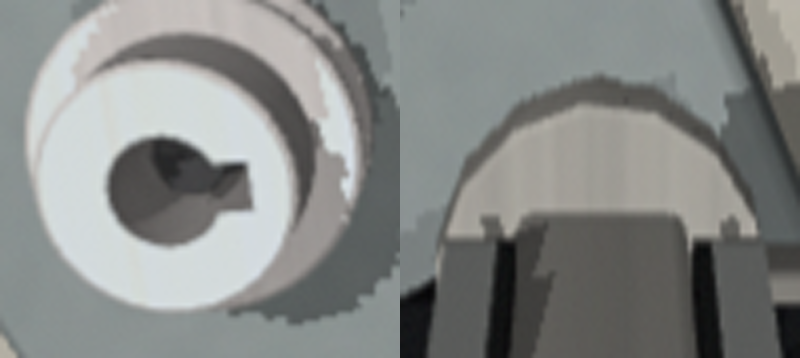

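Run:
```python
from h import *
from scipy.optimize import least_squares
o=bot.get_obs(); c=cam("wrist",o); M=rot(o["tool_rot"]).as_matrix(); P=np.array(o["eef_pos"])
pts=[(282,290),(284,287),(292,281),(294,280),(298,279),(300,278),(302,278),(304,277),(306,276),(308,276),(310,275.5),(312,275.5),(314,275.5),(316,276),(318,276),(320,276),(322,276),(324,277),(326,277),(328,277.5),(330,278),(332,279),(336,281),(338,282),(340,283),(342,284),(344,286)]
for zo in(.0086,.0106,.0126):
    w=np.array([plane(c,p,P[2]-zo)[:2] for p in pts])
    r=least_squares(lambda x:np.linalg.norm(w-x,axis=1)-.018,P[:2]); e=np.append(r.x-P[:2],0)
    print(zo,"in tool",(M.T@e).round(4),np.abs(r.fun).max().round(4))
```

```text
0.0086 in tool [-0.002   0.0007 -0.    ] 0.0003
0.0106 in tool [-0.0029  0.0007 -0.    ] 0.0003
0.0126 in tool [-0.0038  0.0007 -0.    ] 0.0003
```

Emit:
move_arm:
  commands:
    - [[0.0037, -0.031, 0, 0, 0, -1.75, 0], [0.0036, -0.0313, 0, 0, 0, -1.75, 0], [0, 0, 0.025, 0, 0, 0, 0], [0, 0, 0.025, 0, 0, 0, 0], [0, 0, 0, 0, 0, 0, 0], [0, 0, 0, 0, 0, 0, 0]]

```text
t: 10.98
eef_pos: [0.5123, 0.0528, 0.1281]
tool_rot: [0.0, 0.771, 0.637, 0.001]
contact_force: [-0.9, -0.3, 0.1]
gripper_width: 0.203
grasp_force: 58.7
```

```bash
cat > s.py <<'E'
from h import *
o=bot.get_obs(); M=rot(o["tool_rot"]).as_matrix(); P=np.array(o["eef_pos"])
A=P+M@np.array([-.0029,.0007,.0446]); H=np.array([.5119,.0502,.07])
print("t",o["t"],"P",P.round(4),"yaw",np.degrees(np.arctan2(M[1,0],M[0,0])).round(2),"tilt",M[:2,2].round(4),"F",o["contact_force"].round(1),"T",o["torque"].round(2),"grip",o["grasp_force"].round(1))
print("tip",A.round(4),"tip z rel hub",(A-H)[2].round(4),"needed tool shift",(M.T@(H-A)).round(4)[:2])
E
python3 s.py
```

```text
Traceback (most recent call last):
  File "s.py", line 4, in <module>
    print("t",o["t"],"P",P.round(4),"yaw",np.degrees(np.arctan2(M[1,0],M[0,0])).round(2),"tilt",M[:2,2].round(4),"F",o["contact_force"].round(1),"T",o["torque"].round(2),"grip",o["grasp_force"].round(1))
                                                                                                                                                                                 ^^^^^^^^^^^^^^^^^^^^^^
AttributeError: 'float' object has no attribute 'round'
```

Emit:
move_arm:
  commands:
    - [[0, 0, 0.008, 0, 0, 0, 0], [0, 0, 0.006, 0, 0, 0, 0], [0, 0, 0.005, 0, 0, 0, 0], [0, 0, 0.004, 0, 0, 0, 0], [0, 0, 0, 0, 0, 0, 0]]

```text
t: 11.6
eef_pos: [0.5116, 0.0517, 0.1039]
tool_rot: [-0.0, 0.772, 0.636, -0.0]
contact_force: [0.9, 1.1, -0.5]
gripper_width: 0.204
grasp_force: 58.7
```

```bash
sed -i 's/o\["grasp_force"\].round(1)/o["grasp_force"]/' s.py; python3 s.py
```

```text
t 11.6 P [0.5116 0.0517 0.1039] yaw 78.99 tilt [-0.0007 -0.0001] F [ 0.9  1.1 -0.5] T [ 0.02 -0.    0.  ] grip 58.73620569705963
tip [0.5117 0.0487 0.0593] tip z rel hub -0.0107 needed tool shift [ 0.0015 -0.0001]
```

Emit:
move_arm:
  commands:
    - [[0, 0, 0.003, 0, 0, 0, 0], [0, 0, 0.003, 0, 0, 0, 0], [0, 0, 0, 0, 0, 0, 0]]

```text
t: 11.98
eef_pos: [0.5117, 0.0517, 0.0981]
tool_rot: [-0.0, 0.772, 0.636, -0.0]
contact_force: [0.3, -0.8, -0.5]
gripper_width: 0.203
grasp_force: 58.7
```

```bash
python3 s.py
```

```text
t 11.975 P [0.5117 0.0517 0.0981] yaw 78.99 tilt [-0.0004 -0.0001] F [ 0.3 -0.8 -0.5] T [-0.02  0.02 -0.04] grip 58.73845875263214
tip [0.5118 0.0487 0.0535] tip z rel hub -0.0165 needed tool shift [ 0.0015 -0.0002]
```

Emit:
move_arm:
  commands:
    - [[0, 0, 0.003, 0, 0, 0, 0], [0, 0, 0.003, 0, 0, 0, 0], [0, 0, 0.003, 0, 0, 0, 0], [0, 0, 0.003, 0, 0, 0, 0], [0, 0, 0.003, 0, 0, 0, 0], [0, 0, 0, 0, 0, 0, 0]]

```text
t: 12.72
eef_pos: [0.5123, 0.0519, 0.0863]
tool_rot: [0.001, 0.772, 0.636, -0.0]
contact_force: [-11.7, -2.5, 37.4]
gripper_width: 0.197
grasp_force: 63.7
```

```bash
python3 s.py
```

```text
t 12.725 P [0.5123 0.0519 0.0863] yaw 78.98 tilt [ 0.0011 -0.0018] F [-11.7  -2.5  37.4] T [-0.58  2.76  0.02] grip 63.70860457420349
tip [0.5125 0.0488 0.0417] tip z rel hub -0.0283 needed tool shift [ 0.0012 -0.0008]
```

Emit:
move_arm:
  commands:
    - [[0, -0.0015, -0.001, 0, 0, 0, 0], [0, 0, 0, 0, 0, 0, 0], [0, 0, 0, 0, 0, 0, 0], [0, 0, 0, 0, 0, 0, 0], [0, 0, 0, 0, 0, 0, 0]]

```text
t: 13.35
eef_pos: [0.5121, 0.052, 0.0864]
tool_rot: [0.001, 0.772, 0.636, 0.001]
contact_force: [-3.8, -2.3, 20.6]
gripper_width: 0.201
grasp_force: 61.7
```

```bash
python3 s.py
```

```text
t 13.35 P [0.5121 0.052  0.0864] yaw 78.97 tilt [ 0.0034 -0.0008] F [-3.8 -2.3 20.6] T [-0.5   0.89  0.01] grip 61.70249104499817
tip [0.5123 0.0489 0.0418] tip z rel hub -0.0282 needed tool shift [ 0.0012 -0.0006]
```

```bash
python3 -c "
from station import bot
print(bot.hand_in())"
```

```text
the job is handed in; nothing more can be done
None
```

I turned the counter back to its zero stop, put the arbor in with its key in the keyway, and handed the job in still gripping it and pressing it home at about 20 N, collar flush by the arm's pose and force readings. It took 13.4 s and I never touched the spool, jar or watch; no verdict came back.

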